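# Set a chair rail to the flip stop for its saw cut

### The arm

A 6-joint arm with a two-finger parallel gripper is mounted at the origin on the work surface. World frame = base frame: x ahead of the robot, y to its left, z up, the work surface at z = 0. Lengths are in m, angles in degrees, forces in N, time in s.
With the tool pointing down it reaches from about 0.4 to 0.825 m from the base axis. Payload 7 kg.
Tool frame: the origin (TCP) lies at the very end of the fingers, on their centre line; the grasp point (between the pads) lies 19 mm behind it (ctrl.grip_depth is the z of the grasp point in the tool frame, in m); z points along the fingers, y is the direction in which the jaws open and shut (so a half turn about z gives the same grasp; the last joint's range is limited). The gripper opens to 88 mm and grips with 3 to 60 N. Pads are 19 mm wide; open, the fingers measure 130 mm over their backs; the gripper's body (78 mm by 193 mm) begins 47 mm behind the grasp point.
Start: joints at [89.273, 20.546, 0.682, 0, -70.136, -16.507], TCP at [0.2, 0.645, 0.227] pointing down, gripper open.
Joint ranges: [-176.03, 176.03], [-82.01, 121.73], [-58.28, 71.71], [-173.87, 95.51], [-174.79, -0.11], [-173.66, 173.66]. Speed limits (degrees/s): [136.94, 136.94, 172.46, 180, 180, 180].

### API

Orientations are given as [roll, pitch, yaw] about the fixed x, y, z axes, in that order (R = Rz(yaw) Ry(pitch) Rx(roll)).
In Python, from plant import telemetry, snapshot, job, models, ctrl gives the robot as it stands.
- The arm moves only by the tool jog_arm, never from a script. Its argument "targets" is text: rows parted by semicolons, each of 7 numbers parted by spaces: the shift along the tool's x, y, z in m, then the turn, a rotation vector about the tool's x, y, z in degrees, then the gripper command: -1 is shut, 1 is fully open, values between are in proportion. A call has exactly 8 rows; each row is the pose to reach, as a shift and turn from the pose measured when the call began, along the tool's axes at that moment; what a row does not reach only later rows make up. A row lasts 1/8 s, in which the tool goes at most 62.5 mm and 10.7 degrees, less where a joint would pass 70% of its speed; a pose out of reach is approached as far as the arm can. A call with a gripper value outside its range is refused whole. The fingers move at their own pace and stop on an object; the grip force is fixed at half the most. Time passes only in rows, so rows that repeat a pose let the fingers close, or fill a call up. It gives the time, the measured TCP pose, the force and the opening at its end, in the units of the state.
- telemetry.get_obs(): the state, without advancing time (a new reading comes with each control period).
- snapshot(name): name is "scene" or "top" or "wrist"; returns a dict with "img" (480x640x3 uint8, red, green, blue), "range_z" (480x640 float32, m along the optical axis (not along the pixel's ray), 0 where there is no reading), "intrinsics" (3x3 intrinsics, pixels), "R" (3x3) and "t" (3): a world point X has camera coordinates R X + t. Camera axes: x right, y down, z forward; pixel columns grow to the right and rows downward; lengths in m; the calibration is good to about 2 mm. A picture is of the moment at which its call begins.
- job.close_job(): hands the job in, once; it reports no verdict.
Trained networks look in a picture, given as the dict that the camera call returned (one of the last four; its "shot" number tells which), for a name from the list of things; names that differ only in an ending like _2 or _b are one class to them, and where a whole thing is asked for, a point or a joint stands for the part that bears it (a point fixed in the world has none). Each returns a list of dicts, best first, with "conf" (0 to 1); they miss things now and then, are a little off and sometimes report something else, mostly with a low value. They report only what shows in the picture. A call takes as long as a camera call. They do not tell look-alikes from the thing itself.
- models.cut_out(name, picture): "region" (480x640 bool, what is visible of it) and "uv" ([column, row] in pixels, amid what is visible of it).
- models.spot_point(name, picture): "uv" ([column, row] in pixels: a listed point, or the origin of a listed thing).
The state is a dict: "clock": time; "joint_pos": joint angles; "qvel": joint speeds; "tau": joint torques, N m; "tool_pos": TCP position; "orientation": TCP orientation; "force": force on the tool from outside, world axes, zero at the start; "moment": the same for the moment, N m; "opening": finger opening in m.
Only numpy, scipy, OpenCV 4.12 (cv2) and the standard library are available. Lean on these libraries where they do the work, as an engineer would, in place of code of your own. Each camera call takes 0.05 s, during which the arm holds its last target.

### The job

Get the walnut rail ready to be sawn to length on the sawing board: swing the flip stop down in front of the fence, and push the rail over the board until its long edge lies flat against the fence and its left end is butted up to the stop. Push with the fingertips only: do not take the rail or the stop between the fingers, and do not lift the rail off the board. Leave the other tools where they lie, and finish with the hand clear.

Things in the scene. Friction and masses are not known exactly. Their poses are not given: they have to be found in the camera images.
- sawing_board: Sawing board fixed to the bench: plywood 18 mm thick, x -120 to +150 mm, y -300 to +300 mm. Origin on the bench plane; x points away from the robot to the fence, y left along the fence, z up. Beech fence 560 mm long, 27 thick, its front face at x = +75 mm, its top 56 mm above the bench; saw kerf at y = -50 mm. Steel holdfasts behind it at y = -270 and +270 mm, 96 mm above the bench
- fence_face (a point): Foot of the fence's front face, at the middle of its length, on top of the plywood; axes as the sawing board's
- flip_stop: Aluminium flip stop clamped on the fence's left half; axes as the board's. Origin on the bench plane below the fence's front face, middle of the stop. Saddle 50 mm wide on the fence, top 69 mm above the bench; clamp knob behind, back to x = +56 mm. Two lugs, 33 mm over all, up to 80 mm above the bench, reach forward to x = -27 mm and carry the arm's pivot at x = -18 mm, 72 mm above the bench
- stop_arm (a joint): Angle (rad) of the stop's arm, a bar 22 mm deep, 14 mm wide (y), free end 50 mm from the pivot, which lies along the fence. 0: hangs straight down before the fence, 4 mm above the plywood (limit); it swings out towards the robot and up: 1.57 level, 3.14 upright, 3.45 leaning back (limit). Starts leaning back; nudged towards the robot past upright (under 1 N) it falls by itself to 0 in about 1 s
- stop_tip (a point): Middle of the free end of the stop's arm; turns with the arm. Its z runs along the arm from the free end to the pivot. Leaning back at the start it is about 120 mm above the bench
- stop_face (a point): Middle of the face that the rail's end must meet: the right side (-y) of the arm when it hangs down, 7 mm right of the stop's middle, 22 mm in front of the fence face, 11 mm above the plywood; fixed to the saddle, axes as the sawing board's
- rail: Walnut chair rail, a plain bar 240 mm long (y), 44 mm wide (x), 22 mm high (z), about 0.15 kg, lying loose on the plywood in front of the fence, to the right of the stop. Origin at the middle of its underside; x towards the fence, y along the rail to the left
- rail_left_end (a point): Centre of the rail's left end face (the end to butt against the stop), at half its height
- rail_back_left (a point): Left end of the rail's long face towards the fence, at half its height
- rail_back_right (a point): Right end of the rail's long face towards the fence, at half its height
- try_square: Bystander: try square lying on the plywood to the left, in front of the stop. Origin at the middle of the underside of its wooden stock, 90 (x) by 16 (y) by 16 mm high; a steel blade 26 mm wide reaches to y = +107 mm from the stock's far end. 16 mm high
- tape_measure: Bystander: tape measure standing on the bench, left of and nearer to the robot than the sawing board, 62 by 34 by 60 mm high. Origin at the middle of its underside
- mallet: Bystander: wooden mallet lying on the bench to the right, head 75 (x) by 115 (y) by 60 mm high, handle reaching to x = -270 mm. Origin under the middle of its head
- glue_bottle: Bystander: yellow glue bottle standing on the bench, right of and nearer to the robot than the sawing board, 56 mm across, 170 mm tall. Origin at the middle of its underside
Not all that is in view belongs to the job. Leave any grey or turquoise look-alike of the rail alone.

How it is judged:
By the outcome, as a careful person would: the job done as asked, in the order asked, and still so for the second after the job is handed in, with the robot touching nothing.
It also fails if it takes over 72 s, if anything falls off the work surface, if the arm or the gripper's body presses on something with over 40 N, if the wrist force passes 120 N, or if a joint passes its speed limit or range.

## Working session

There is one attempt and no reset: what is moved stays moved. The work goes in short steps, Python scripts to look and compute and a tool call to move; the robot and the scene stay as the last step left them, time stands still between calls to the robot, and variables do not carry over. Pictures are saved under pics/ and viewed, and the job is handed in when it is done.

Besides the shell and the picture viewer there is one more tool, called after "Call:" as name(argument=value, ...) on one line, values as JSON. jog_arm: Moves the arm, as the interface text tells. Its arguments: {"type":"object","properties":{"targets":{"type":"string"}},"required":["targets"]}

```bash
ls; mkdir -p pics; cat > h.py <<'E'
import numpy as np, cv2
from plant import telemetry, snapshot, job, models, ctrl
def save(p,n,crop=None,s=1):
    im=p["img"][:,:,::-1]
    if crop: im=im[crop[1]:crop[3],crop[0]:crop[2]]
    cv2.imwrite("pics/"+n,cv2.resize(im,None,fx=s,fy=s,interpolation=cv2.INTER_CUBIC))
def atz(p,uv,z):
    K,R,t=p["intrinsics"],p["R"],p["t"]
    d=R.T@np.linalg.inv(K)@np.array([uv[0],uv[1],1.]); c=-R.T@t
    return c+d*(z-c[2])/d[2]
def dep(p,uv):
    u,v=int(round(uv[0])),int(round(uv[1]))
    z=p["range_z"][v,u]; K,R,t=p["intrinsics"],p["R"],p["t"]
    return R.T@(np.linalg.inv(K)@np.array([uv[0],uv[1],1.])*z-t)
def proj(p,X):
    c=p["R"]@np.array(X)+p["t"]; q=p["intrinsics"]@c; return q[:2]/q[2]
E
python3 - <<'E'
from h import *
np.set_printoptions(precision=4,suppress=True)
for n in ["scene","top"]:
    p=snapshot(n); save(p,n+"1.png")
    for k in ["sawing_board","fence_face","flip_stop","stop_tip","stop_face","rail","rail_left_end","rail_back_left","rail_back_right","try_square"]:
        print(n,k,[(round(d["conf"],2),np.round(d["uv"],1),dep(p,d["uv"])) for d in models.spot_point(k,p)[:3]])
o=telemetry.get_obs();print(o)
E
```

```text
pics
scene sawing_board [(0.86, array([303.8, 274.5]), array([ 0.5407, -0.0123,  0.0238])), (0.71, array([320.8, 317.1]), array([0.61  , 0.1657, 0.0801]))]
scene fence_face [(0.62, array([282. , 279.1]), array([ 0.6178, -0.0178,  0.06  ]))]
scene flip_stop [(0.71, array([317. , 328.6]), array([0.6321, 0.1775, 0.0552]))]
scene stop_tip [(0.56, array([321.9, 307.4]), array([0.6037, 0.1615, 0.1211])), (0.15, array([318.3, 273.2]), array([0.4988, 0.0079, 0.0182]))]
scene stop_face [(0.97, array([323.1, 318.5]), array([0.6084, 0.1741, 0.0825]))]
scene rail [(0.94, array([430.2, 297.1]), array([0.279 , 0.2844, 0.0196])), (0.84, array([378. , 402.1]), array([0.6229, 0.4314, 0.0224])), (0.55, array([302.5, 247.5]), array([ 0.4894, -0.0895,  0.0432]))]
scene rail_left_end [(0.95, array([316.8, 273.2]), array([0.503 , 0.0056, 0.0191])), (0.59, array([360.6, 363.3]), array([0.5885, 0.3205, 0.0196])), (0.58, array([397.6, 304.8]), array([0.3799, 0.2461, 0.0241]))]
scene rail_back_left [(0.93, array([306.3, 276.1]), array([ 0.5342, -0.0082,  0.0141])), (0.69, array([391.7, 299.7]), array([0.371 ,
[... 1622 characters left out ...]
6366,  0.5727, -0.0031])), (0.83, array([182.7, 343.5]), array([0.1514, 0.3069, 0.0238])), (0.68, array([365.1, 224.7]), array([ 0.4948, -0.2294,  0.0454]))]
top try_square [(0.98, array([241.6, 235.2]), array([0.4688, 0.1394, 0.0297]))]
{'clock': 1.1, 'joint_pos': array([ 89.2748,  20.5455,   0.6808,   0.    , -70.136 , -16.5083]), 'qvel': array([ 0.002 ,  0.0238, -0.0328, -0.0275,  0.04  ,  0.0598]), 'tau': array([ -0.0021, -58.24  ,  29.3307,   7.0023,   0.0124,  -0.    ]), 'tool_pos': array([0.2   , 0.6447, 0.2266]), 'orientation': array([179.9993,  -0.0002, -17.2335]), 'force': array([-0.8004,  0.1051,  0.0391]), 'moment': array([0.0247, 0.0198, 0.024 ]), 'opening': 0.08750872907439677}
```

View pics/scene1.png

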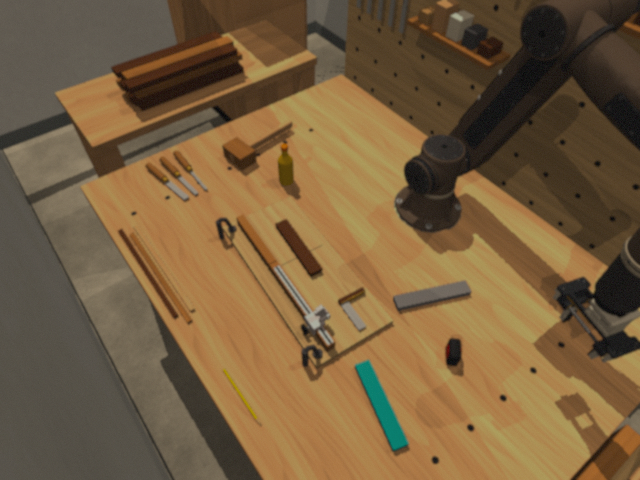

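View pics/top1.png

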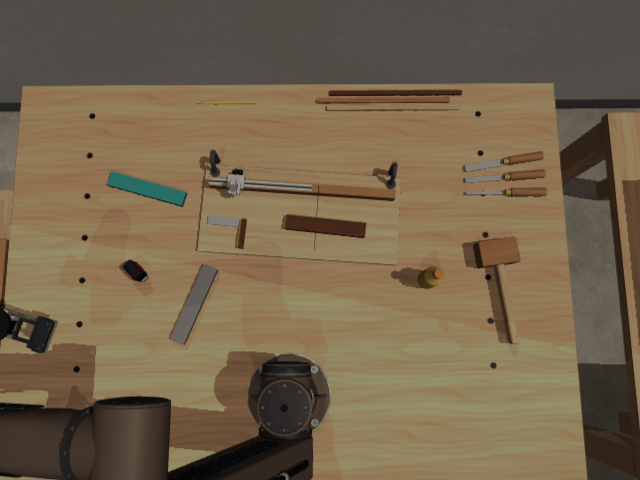

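Scene picture: three bars. The grey one at (430,297) and the turquoise one at (380,402) lie off the board. The walnut one at (300,247), top view (326,226), lies on the plywood right of the stop, so that is the rail. The stop is at (317,325) scene, (235,184) top. I'll confirm with an enlarged crop.

```bash
python3 - <<'E'
from h import *
np.set_printoptions(precision=4,suppress=True)
p=snapshot("top"); save(p,"top2.png",(190,140,410,275),3.6)
np.savez("top.npz",**{k:p[k] for k in ["img","range_z","intrinsics","R","t"]})
r=[c for c in models.cut_out("rail",p) if 285<c["uv"][0]<370]
for c in r: 
  m=c["region"]; ys,xs=np.nonzero(m); rect=cv2.minAreaRect(np.stack([xs,ys],1).astype(np.float32)); print(c["conf"],c["uv"],m.sum(),rect)
  for b in cv2.boxPoints(rect): print(b,atz(p,b,0.04))
# fence cloud
v,u=np.mgrid[140:275,190:410]; z=p["range_z"][140:275,190:410]
K=p["intrinsics"];P=(np.stack([u*z,v*z,z],-1)@np.linalg.inv(K).T-p["t"])@p["R"]
P=P.reshape(-1,3)
f=P[(abs(P[:,2]-0.056)<0.006)]; print(len(f))
f=P[(abs(P[:,2]-0.056)<0.012)&(P[:,0]>0.56)&(P[:,0]<0.65)&(P[:,1]<0.1)&(P[:,1]>-.3)]; a=np.polyfit(f[:,1],f[:,0],1);print("fence mid x=%.4f+%.4f y"%(a[1],a[0]),f[:,1].min(),f[:,1].max(),f[:,2].mean())
g=P[(P[:,2]>0.098)]; print(g[:40])
print(-p["R"].T@p["t"])
E
```

```text
0.94 [326.6, 227.8] 1237 ((325.0008544921875, 225.492431640625), (80.28960418701172, 15.816240310668945), 6.146625518798828)
[284.2401 229.0567] [0.4845 0.0114 0.04  ]
[285.9336 213.3313] [0.5324 0.0063 0.04  ]
[365.7616 221.9282] [ 0.5043 -0.2321  0.04  ]
[364.0681 237.6535] [ 0.4566 -0.2259  0.04  ]
1482
fence mid x=0.6121+0.0782 y -0.29914524127334724 0.09903980900088766 0.056171179768985294
[[ 0.1712 -0.0657  1.6371]
 [ 0.1712 -0.0657  1.6371]
 [ 0.1712 -0.0657  1.6371]
 [ 0.1712 -0.0657  1.6371]
 [ 0.1712 -0.0657  1.6371]
 [ 0.1712 -0.0657  1.6371]
 [ 0.1712 -0.0657  1.6371]
 [ 0.1712 -0.0657  1.6371]
 [ 0.1712 -0.0657  1.6371]
 [ 0.7022  0.2178  0.0985]
 [ 0.6991  0.2264  0.099 ]
 [ 0.1712 -0.0657  1.6371]
 [ 0.1712 -0.0657  1.6371]
 [ 0.6933  0.2265  0.098 ]
 [ 0.1712 -0.0657  1.6371]
 [ 0.1712 -0.0657  1.6371]
 [ 0.1712 -0.0657  1.6371]
 [ 0.1712 -0.0657  1.6371]
 [ 0.1712 -0.0657  1.6371]
 [ 0.1712 -0.0657  1.6371]
 [ 0.1712 -0.0657  1.6371]
 [ 0.1712 -0.0657  1.6371]
 [ 0.1712 -0.0657  1.6371]
 [ 0.1712 -0.0657  1.6371]
 [ 0.1712 -0.0657  1.6371]
 [ 0.1712 -0.0657  1.6371]
 [ 0.1712 -0.0657  1.6371]
 [ 0.1712 -0.0657  1.6371]
 [ 0.1712 -0.0657  1.6371]
 [ 0.1712 -0.0657  1.6371]
 [ 0.1712 -0.0657  1.6371]
 [ 0.1712 -0.0657  1.6371]
 [ 0.1712 -0.0657  1.6371]
 [ 0.1712 -0.0657  1.6371]
 [ 0.6476 -0.3145  0.1049]
 [ 0.1712 -0.0657  1.6371]
 [ 0.1712 -0.0657  1.6371]
 [ 0.1712 -0.0657  1.6371]
 [ 0.1712 -0.0657  1.6371]
 [ 0.6201  0.1608  0.1178]]
[ 0.1712 -0.0657  1.6371]
```

View pics/top2.png

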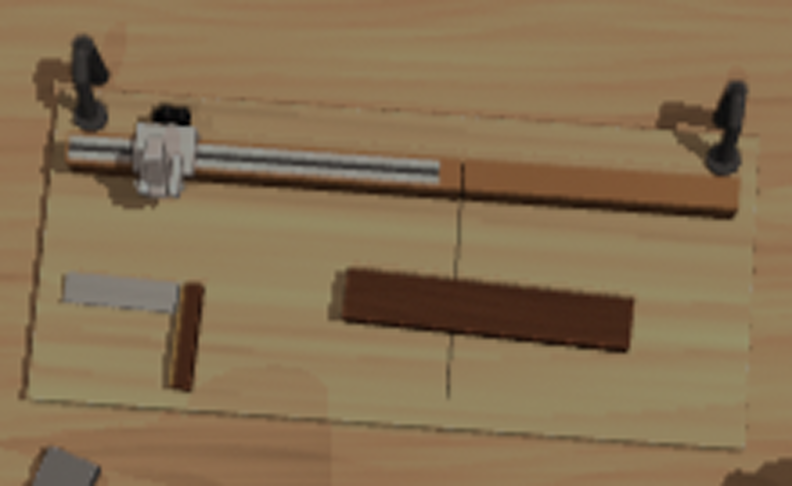

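Crop: the walnut rail is at about (490,310), the stop at (163,158) with its arm up, and the fence runs about 4.5° off world y. Next I'll move to a wrist view for finer measurement.

```bash
cat >> h.py <<'E'
from scipy.spatial.transform import Rotation as Ro
def go(pos,yaw=-4.5):
    o=telemetry.get_obs(); R=Ro.from_euler("xyz",o["orientation"],degrees=True)
    T=Ro.from_euler("xyz",[180,0,yaw],degrees=True)
    d=R.inv().apply(np.array(pos)-o["tool_pos"]); r=(R.inv()*T).as_rotvec(degrees=True)
    print("shift",np.round(d,4),"rot",np.round(r,2),"dist",np.linalg.norm(d),"clock",o["clock"])
E
python3 - <<'E'
from h import *
go([.40,.25,.36]); go([.45,.0,.40])
E
```

```text
shift [ 0.308   0.3177 -0.1334] rot [ -0.    -0.   -12.73] dist 0.46212916620665173 clock 1.2
shift [ 0.4298  0.5416 -0.1734] rot [ -0.    -0.   -12.73] dist 0.7128594675308841 clock 1.2
```

Call:
jog_arm(targets="0.02 0.02 -0.05 0 0 0 -1; 0.06 0.06 -0.09 0 0 -3 -1; 0.10 0.10 -0.12 0 0 -5 -1; 0.14 0.145 -0.133 0 0 -7 -1; 0.18 0.19 -0.133 0 0 -9 -1; 0.22 0.235 -0.133 0 0 -11 -1; 0.265 0.28 -0.133 0 0 -12.7 -1; 0.308 0.318 -0.133 0 0 -12.7 -1")

```text
clock: 2.2
tool_pos: [0.4003, 0.2477, 0.3602]
orientation: [-179.9, -0.1, -4.5]
force: [0.6, 0.8, 0.5]
opening: 0.0134
```

```bash
python3 - <<'E'
from h import *
o=telemetry.get_obs(); print(o["tool_pos"],o["orientation"],o["joint_pos"],o["opening"],o["force"])
go([.45,.0,.40])
E
```

```text
[0.40031087 0.24773844 0.36023741] [-1.79917978e+02 -5.16929803e-02 -4.46909803e+00] [ 5.57984117e+01 -2.88193367e+00 -1.04895757e+01  4.24724747e-03
 -8.22954973e+01  2.97319615e+01] 0.013401136666250786 [0.64651453 0.75897393 0.48514202]
shift [ 0.0689  0.2431 -0.04  ] rot [-0.08 -0.05  0.03] dist 0.25578195249302177 clock 2.2
```

Call:
jog_arm(targets="0.01 0.035 -0.006 0 0 0 -1; 0.02 0.075 -0.012 0 0 0 -1; 0.03 0.12 -0.02 0 0 0 -1; 0.045 0.165 -0.03 0 0 0 -1; 0.06 0.21 -0.035 0 0 0 -1; 0.069 0.243 -0.04 0 0 0 -1; 0.069 0.243 -0.04 0 0 0 -1; 0.069 0.243 -0.04 0 0 0 -1")

```text
clock: 3.2
tool_pos: [0.45, 0.0, 0.3999]
orientation: [-179.9, -0.1, -4.5]
force: [0.0, 0.2, 0.1]
opening: 0.0006
```

```bash
python3 - <<'E'
from h import *
np.set_printoptions(precision=4,suppress=True)
p=snapshot("wrist"); save(p,"w1.png")
np.savez("w1.npz",**{k:p[k] for k in ["img","range_z","intrinsics","R","t"]})
print(-p["R"].T@p["t"])
for k in ["rail_left_end","rail_back_left","rail_back_right","stop_tip","stop_face","fence_face","flip_stop"]:
    print(k,[(round(d["conf"],2),np.round(d["uv"],1),dep(p,d["uv"])) for d in models.spot_point(k,p)[:2]])
o=telemetry.get_obs(); print(o["tool_pos"],o["opening"])
E
```

```text
[ 0.5331 -0.0077  0.5583]
rail_left_end [(0.8, array([63.8, 88.5]), array([0.583 , 0.3186, 0.0095])), (0.6, array([162.8, 233.8]), array([0.3768, 0.2326, 0.0032]))]
rail_back_left [(0.82, array([308.8, 106.5]), array([0.536 , 0.0046, 0.0192])), (0.81, array([177.6, 238. ]), array([0.3687, 0.2123, 0.0029]))]
rail_back_right [(0.82, array([501.2, 116.4]), array([ 0.5043, -0.2418,  0.0206]))]
stop_tip [(0.58, array([146.8,  39.3]), array([0.6119, 0.1584, 0.1182]))]
stop_face [(0.52, array([215.7, 163. ]), array([0.4756, 0.1315, 0.0334])), (0.5, array([149.5,  37.9]), array([0.6129, 0.1554, 0.1186]))]
fence_face [(0.76, array([344.1,  54.9]), array([ 0.5932, -0.0443,  0.0181]))]
flip_stop [(0.92, array([185.5,  60.1]), array([0.6031, 0.1536, 0.0162])), (0.56, array([500.9, 117.8]), array([ 0.5025, -0.2427,  0.0181]))]
[0.4501 0.0005 0.3999] 0.0004132253121432856
```

View pics/w1.png

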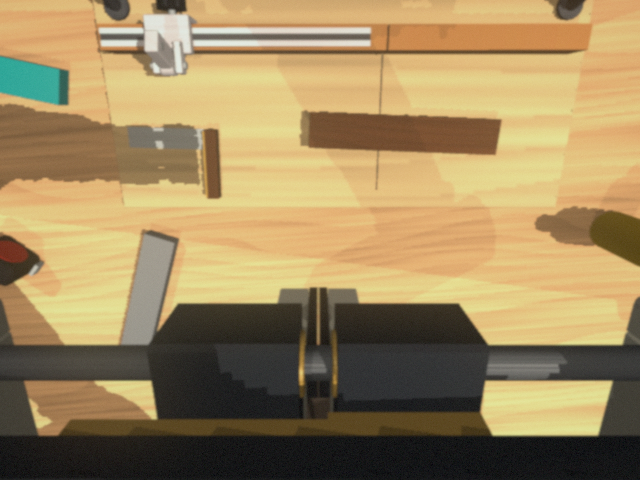

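The wrist view shows the fence front edge near row 50, the rail between (303,112) and (500,152), and the stop at (167,45) with its arm up. I'll fit the geometry from the depth.

```bash
cat >> h.py <<'E'
def cloud(p):
    v,u=np.mgrid[0:480,0:640]; z=p["range_z"]
    P=(np.stack([u*z,v*z,z],-1)@np.linalg.inv(p["intrinsics"]).T-p["t"])@p["R"]
    P[z<=0]=np.nan; return P
def fence(p,cols):
    P=cloud(p); E=[]
    for c in cols:
        col=P[:,c]; ok=(abs(col[:,2]-0.056)<0.008)&(col[:,0]>.55)
        if ok.sum()>3: i=np.nonzero(ok)[0].max(); E.append(atz(p,(c,i+.5),0.056)[:2])
    E=np.array(E); a=np.polyfit(E[:,1],E[:,0],1); r=E[:,0]-np.polyval(a,E[:,1]); k=abs(r)<.003
    a=np.polyfit(E[k,1],E[k,0],1); return a,np.std(r[k]),k.sum()
def railfit(p,box):
    # brown dark pixels: mask by height
    P=cloud(p); x0,y0,x1,y1=box
    m=np.zeros((480,640),np.uint8); s=P[y0:y1,x0:x1,2]; m[y0:y1,x0:x1]=((s>0.030)&(s<0.05))
    n,l,st,_=cv2.connectedComponentsWithStats(m); i=1+np.argmax(st[1:,4]); ys,xs=np.nonzero(l==i)
    Q=np.array([atz(p,q,0.04)[:2] for q in zip(xs,ys)]).astype(np.float32)
    return cv2.minAreaRect(Q*1000),cv2.boxPoints(cv2.minAreaRect(Q*1000))
E
python3 - <<'E'
from h import *
np.set_printoptions(precision=4,suppress=True)
p=dict(np.load("w1.npz"))
a,s,n=fence(p,list(range(215,360))+list(range(395,575))); print("fence",a,s,n,np.degrees(np.arctan(a[0])))
print(railfit(p,(290,100,510,165)))
P=cloud(p); q=P[0:90,120:210].reshape(-1,3); q=q[np.isfinite(q[:,2])]
for lo,hi in [(.06,.073),(.073,.09),(.09,.13)]:
    k=q[(q[:,2]>lo)&(q[:,2]<hi)]; print(lo,len(k),k.min(0),k.max(0),k.mean(0))
t=dict(np.load("top.npz")); print(fence(t,list(range(255,390))))
im=p["img"][:,:,::-1]; cv2.imwrite("pics/w1c.png",cv2.resize(im[0:100,110:230],None,fx=6,fy=6,interpolation=cv2.INTER_CUBIC))
E
```

```text
fence [0.0792 0.5969] 5.811948455107839e-05 325 4.529771596946839
(((494.5293273925781, -111.84241485595703), (239.57464599609375, 44.00490188598633), 83.29900360107422), array([[ 458.6994, -228.244 ],
       [ 502.4037, -233.3788],
       [ 530.3593,    4.5592],
       [ 486.6549,    9.694 ]], dtype=float32))
0.06 1337 [0.5816 0.1276 0.06  ] [0.6596 0.1786 0.073 ] [0.6279 0.1478 0.0686]
0.073 644 [0.5812 0.1367 0.073 ] [0.616  0.1767 0.09  ] [0.5948 0.1508 0.0798]
0.09 682 [0.5901 0.1475 0.09  ] [0.6213 0.1629 0.123 ] [0.6051 0.1534 0.1109]
(array([0.0791, 0.5981]), np.float64(0.0012541270746046751), np.int64(128))
```

View pics/w1c.png

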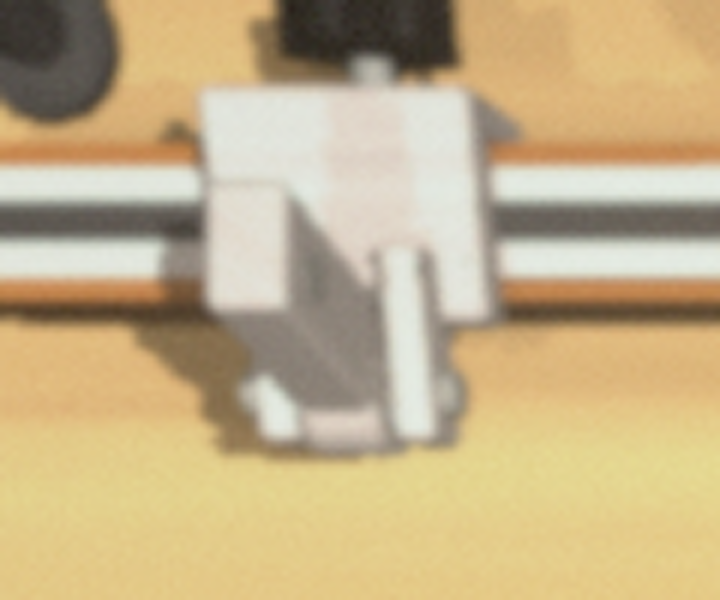

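The fits match the given sizes:
- **Rail:** 239.6 × 44.0 mm, yaw −6.7°.
- **Fence:** x = 0.5969 + 0.0792y, yaw −4.5°.
- **Stop:** middle at y ≈ 0.1545. Its arm tip reaches back to x ≈ 0.621 at z ≈ 0.12.

Next I go behind the arm, from above.

```bash
python3 - <<'E'
from h import *
go([.641,.152,.22]); go([.641,.152,.103])
E
```

```text
shift [ 0.1785 -0.1655  0.1803] rot [-0.08 -0.05  0.08] dist 0.3029594444767224 clock 3.6
shift [ 0.1784 -0.1654  0.2973] rot [-0.08 -0.05  0.08] dist 0.38416260840101374 clock 3.6
```

Call:
jog_arm(targets="0.02 -0.02 0.02 0 0 0 -1; 0.05 -0.05 0.05 0 0 0 -1; 0.085 -0.085 0.085 0 0 0 -1; 0.12 -0.12 0.12 0 0 0 -1; 0.155 -0.15 0.15 0 0 0 -1; 0.178 -0.165 0.18 0 0 0 -1; 0.178 -0.165 0.18 0 0 0 -1; 0.178 -0.165 0.18 0 0 0 -1")

```text
clock: 4.6
tool_pos: [0.6405, 0.1515, 0.2206]
orientation: [-179.9, -0.1, -4.4]
force: [0.2, 0.7, 1.1]
opening: 0.0007
```

```bash
python3 - <<'E'
from h import *
p=snapshot("wrist"); save(p,"w2.png"); go([.641,.152,.103])
p=snapshot("scene"); save(p,"s2.png",(220,200,420,380),4)
E
```

```text
shift [ 1.000e-04 -3.000e-04  1.185e-01] rot [-0.11 -0.13  0.09] dist 0.1185139042091961 clock 4.65
```

View pics/s2.png

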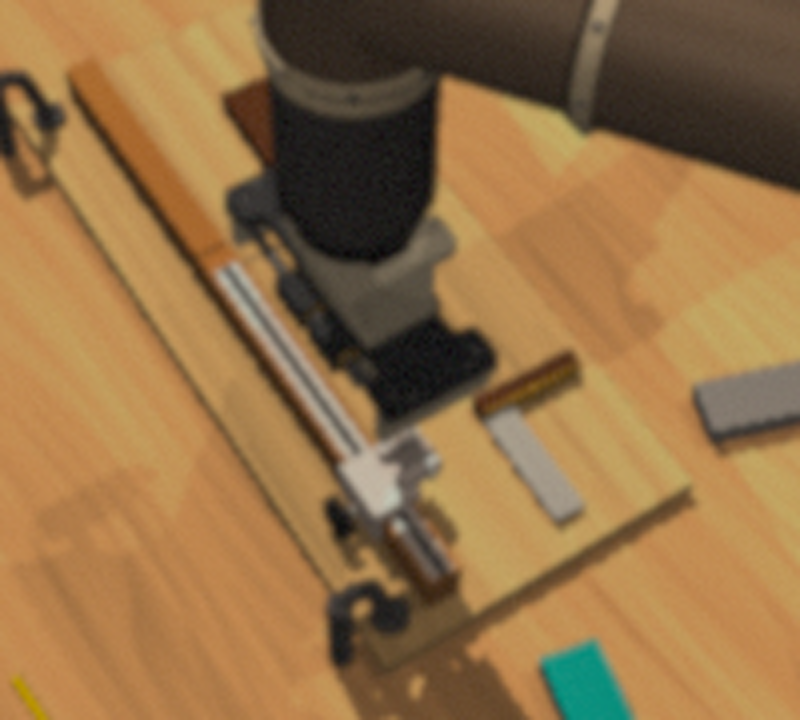

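Crop: the hand is above and behind the stop, the knob at (340,515) is low, and the holdfast is clear. Descending.

Call:
jog_arm(targets="0 0 0.02 0 0 0 -1; 0 0 0.045 0 0 0 -1; 0 0 0.07 0 0 0 -1; 0 0 0.09 0 0 0 -1; 0 0 0.105 0 0 0 -1; 0 0 0.117 0 0 0 -1; 0 0 0.117 0 0 0 -1; 0 0 0.117 0 0 0 -1")

```text
clock: 5.7
tool_pos: [0.6414, 0.1519, 0.1057]
orientation: [-179.8, -0.2, -4.4]
force: [0.3, 1.0, 0.0]
opening: 0.0004
```

```bash
python3 - <<'E'
from h import *
go([.601,.1545,.103]); print(telemetry.get_obs()["force"])
p=snapshot("scene"); save(p,"s3.png",(260,260,380,360),6)
E
```

```text
shift [-0.0405  0.0005  0.0026] rot [-0.16 -0.22  0.1 ] dist 0.0405524358313264 clock 5.7
[0.25142844 0.98692909 0.02692811]
```

View pics/s3.png

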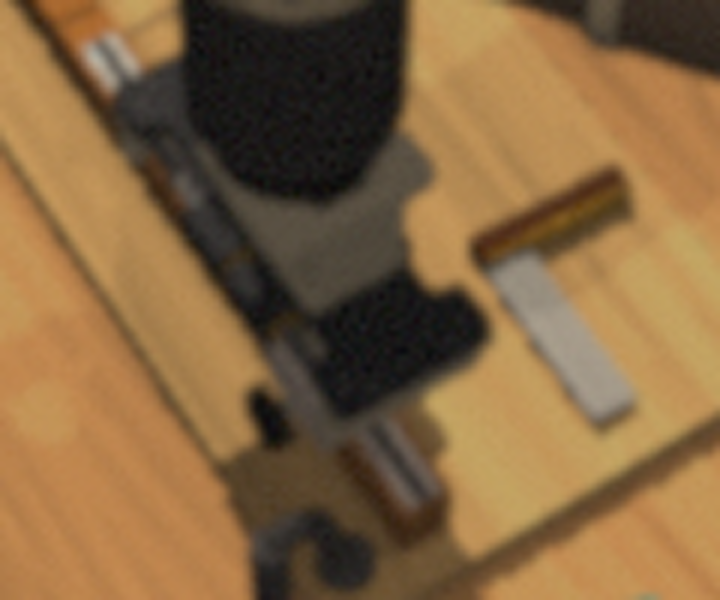

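Call:
jog_arm(targets="-0.006 0 0 0 0 0 -1; -0.014 0 0 0 0 0 -1; -0.022 0 0 0 0 0 -1; -0.03 0 0 0 0 0 -1; -0.038 0 0 0 0 0 -1; -0.046 0 0 0 0 0 -1; -0.046 0 0 0 0 0 -1; -0.046 0 0 0 0 0 -1")

```text
clock: 6.75
tool_pos: [0.5957, 0.1555, 0.1057]
orientation: [-179.8, -0.2, -4.4]
force: [1.3, -0.0, 0.3]
opening: 0.0004
```

```bash
python3 - <<'E'
from h import *
o=telemetry.get_obs();print(o["force"],o["tool_pos"])
p=snapshot("wrist"); save(p,"w4.png")
E
```

```text
[ 1.33225328 -0.0455534   0.31147003] [0.59566529 0.15551286 0.10568257]
```

View pics/w4.png

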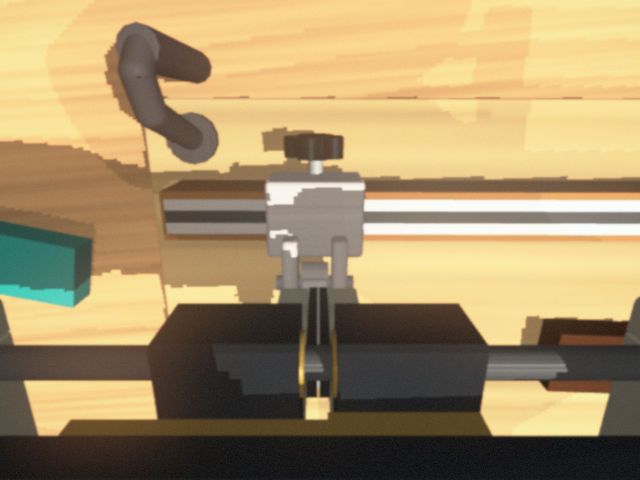

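The wrist view shows the stop (315,220) with the lugs at (290–340,270) and nothing standing up any more. I'll lift and go over to the front of the rail, then check the stop on the way.

```bash
python3 - <<'E'
from h import *
go([.44,-.107,.22],-4.53)
E
```

```text
shift [-0.1347  0.2733 -0.1157] rot [-0.17 -0.24  0.13] dist 0.32592088260717517 clock 6.8
```

Call:
jog_arm(targets="0 0 -0.04 0 0 0 -1; -0.01 0.02 -0.09 0 0 0 -1; -0.035 0.07 -0.115 0 0 0 -1; -0.06 0.12 -0.115 0 0 0 0; -0.085 0.17 -0.115 0 0 0 1; -0.11 0.22 -0.115 0 0 0 1; -0.134 0.273 -0.115 -0.17 -0.24 0.13 1; -0.134 0.273 -0.115 -0.17 -0.24 0.13 1")

```text
clock: 7.8
tool_pos: [0.4389, -0.1092, 0.2195]
orientation: [-180.0, -0.0, -4.8]
force: [0.1, -0.1, -0.3]
opening: 0.0448
```

```bash
python3 - <<'E'
from h import *
np.set_printoptions(precision=4,suppress=True)
p=snapshot("wrist"); save(p,"w5.png"); np.savez("w5.npz",**{k:p[k] for k in ["img","range_z","intrinsics","R","t"]})
p=snapshot("scene"); save(p,"s5.png",(220,200,420,350),4)
go([.44,-.107,.024],-4.53)
E
```

```text
shift [-0.001  -0.0002  0.1956] rot [-0.01 -0.05 -0.1 ] dist 0.19557903596404846 clock 7.9
```

View pics/w5.png

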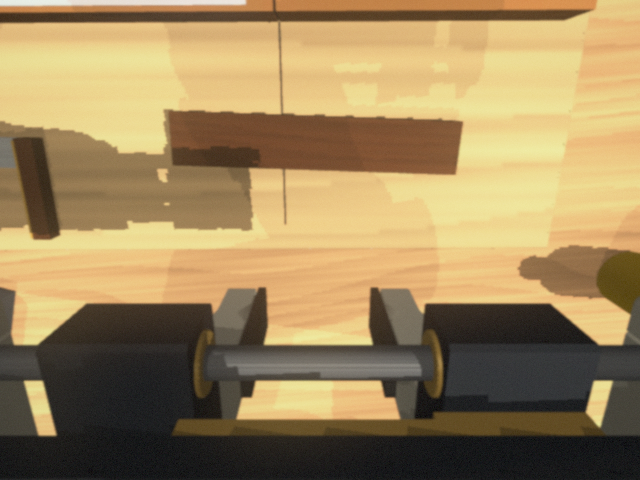

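View pics/s5.png

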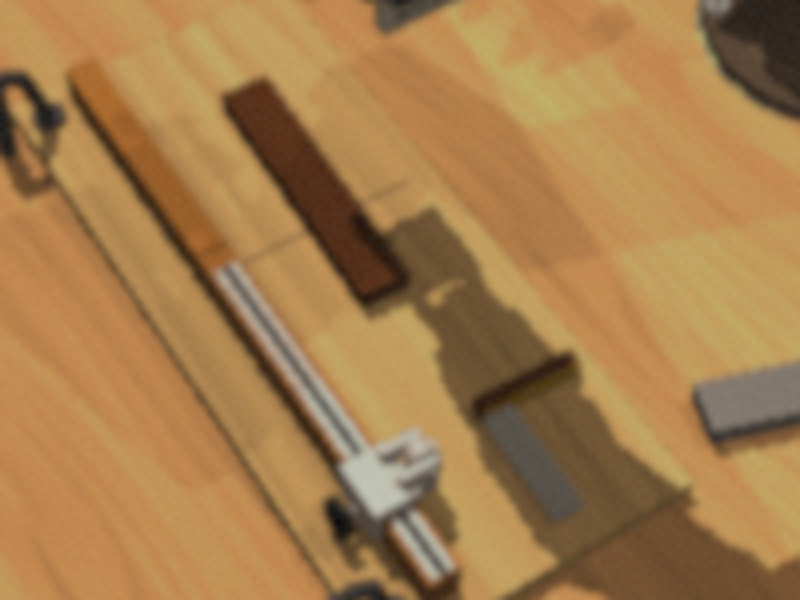

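The stop's arm is down: nothing sticks up at (410,455) in the scene crop. The rail is untouched and the try square is in place. Descending in front of the rail with the fingers open.

Call:
jog_arm(targets="-0.001 0 0.03 0 0 0 1; -0.001 0 0.07 0 0 0 1; -0.001 0 0.11 0 0 0 1; -0.001 0 0.14 0 0 0 1; -0.001 0 0.165 0 0 0 1; -0.001 0 0.185 0 0 -0.1 1; -0.001 0 0.195 0 0 -0.1 1; -0.001 0 0.195 0 0 -0.1 1")

```text
clock: 8.9
tool_pos: [0.4401, -0.1067, 0.0241]
orientation: [180.0, 0.0, -4.5]
force: [-0.0, -0.9, -1.2]
opening: 0.0877
```

```bash
python3 - <<'E'
from h import *
np.set_printoptions(precision=4,suppress=True)
o=telemetry.get_obs();print(o["tool_pos"],o["orientation"],o["force"],o["opening"])
x,y=o["tool_pos"][:2]; c=np.cos(np.radians(4.53)); print("gap TCP to fence",(0.5969+.0792*y-x)*c)
p=snapshot("wrist"); save(p,"w6.png")
E
```

```text
[ 0.4401 -0.1067  0.0241] [179.986    0.0273  -4.4826] [-0.0402 -0.9386 -1.1585] 0.08772376950243244
gap TCP to fence 0.14783910071508344
```

View pics/w6.png

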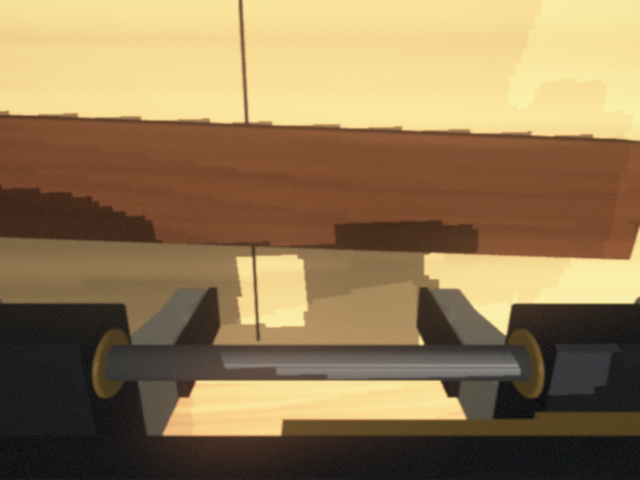

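Call:
jog_arm(targets="0.01 0 0 0 0 0 1; 0.022 0 0 0 0 0 1; 0.034 0 0 0 0 0 1; 0.046 0 0 0 0 0 1; 0.058 0 0 0 0 0 1; 0.069 0 0 0 0 0 1; 0.078 0 0 0 0 0 1; 0.084 0 0 0 0 0 1")

```text
clock: 9.95
tool_pos: [0.5249, -0.1134, 0.0246]
orientation: [-180.0, -0.0, -4.5]
force: [-2.8, -0.1, 1.6]
opening: 0.0877
```

```bash
python3 - <<'E'
from h import *
np.set_printoptions(precision=4,suppress=True)
o=telemetry.get_obs();print(o["tool_pos"],o["orientation"],o["force"],o["opening"])
x,y=o["tool_pos"][:2]; c=np.cos(np.radians(4.53)); print("gap TCP to fence",(0.5969+.0792*y-x)*c)
p=snapshot("wrist"); save(p,"w7.png")
E
```

```text
[ 0.5249 -0.1134  0.0246] [-179.9992   -0.0413   -4.4903] [-2.7551 -0.1204  1.579 ] 0.08774351208148294
gap TCP to fence 0.062841626871864
```

View pics/w7.png

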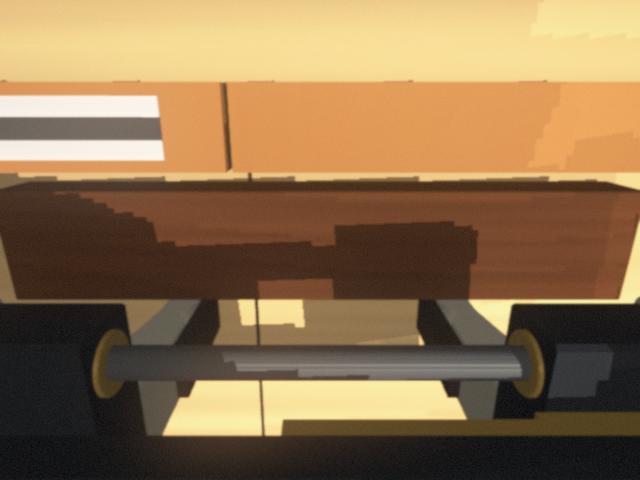

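The rail is now parallel to the fence with a gap of about 9 mm (rows 172–183). Closing it slowly.

Call:
jog_arm(targets="0.003 0 0 0 0 0 1; 0.005 0 0 0 0 0 1; 0.007 0 0 0 0 0 1; 0.008 0 0 0 0 0 1; 0.0085 0 0 0 0 0 1; 0.009 0 0 0 0 0 1; 0.0095 0 0 0 0 0 1; 0.0095 0 0 0 0 0 1")

```text
clock: 11.0
tool_pos: [0.534, -0.1141, 0.0246]
orientation: [180.0, 0.0, -4.5]
force: [-5.8, 1.9, 3.8]
opening: 0.0874
```

Call:
jog_arm(targets="-0.01 0 0 0 0 0 1; -0.03 0 0 0 0 0 1; -0.03 0 -0.04 0 0 0 0; -0.03 0.02 -0.09 0 0 0 -1; -0.03 0.06 -0.14 0 0 0 -1; -0.03 0.11 -0.18 0 0 0 -1; -0.03 0.13 -0.2 0 0 0 -1; -0.03 0.13 -0.2 0 0 0 -1")

```text
clock: 12.0
tool_pos: [0.4946, -0.2429, 0.2266]
orientation: [180.0, -0.2, -4.6]
force: [0.0, 1.2, -0.5]
opening: 0.033
```

```bash
python3 - <<'E'
from h import *
np.set_printoptions(precision=4,suppress=True)
p=snapshot("wrist"); save(p,"w8.png"); np.savez("w8.npz",**{k:p[k] for k in ["img","range_z","intrinsics","R","t"]})
P=cloud(p); o=telemetry.get_obs(); print(o["tool_pos"],o["opening"])
q=P[:280].reshape(-1,3); q=q[np.isfinite(q[:,2])]
k=q[(q[:,2]>.065)&(q[:,0]>.56)&(q[:,2]<.12)&(q[:,1]<-.2)]; print("holdfast",len(k),k.min(0),k.max(0))
k=k[k[:,2]>.08]; print(k.min(0) if len(k) else "")
t=snapshot("top"); save(t,"t8.png",(190,140,410,275),3.6); np.savez("t8.npz",**{k:t[k] for k in ["img","range_z","intrinsics","R","t"]})
E
```

```text
[ 0.4939 -0.2418  0.2251] 0.02908687157350965
holdfast 496 [ 0.6294 -0.322   0.065 ] [ 0.643  -0.3078  0.0877]
[ 0.6335 -0.322   0.08  ]
```

View pics/w8.png

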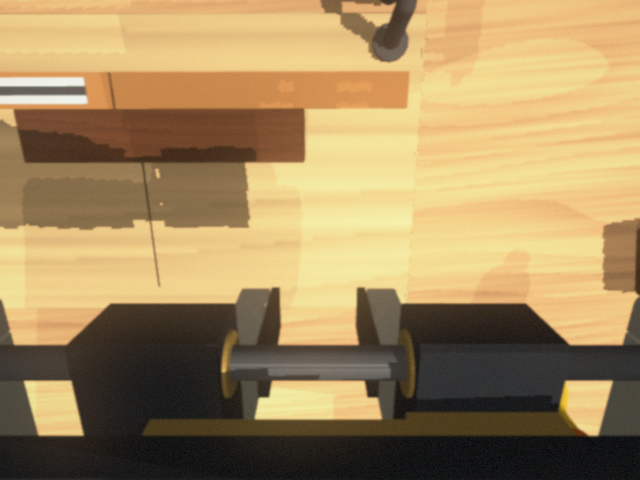

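View pics/t8.png

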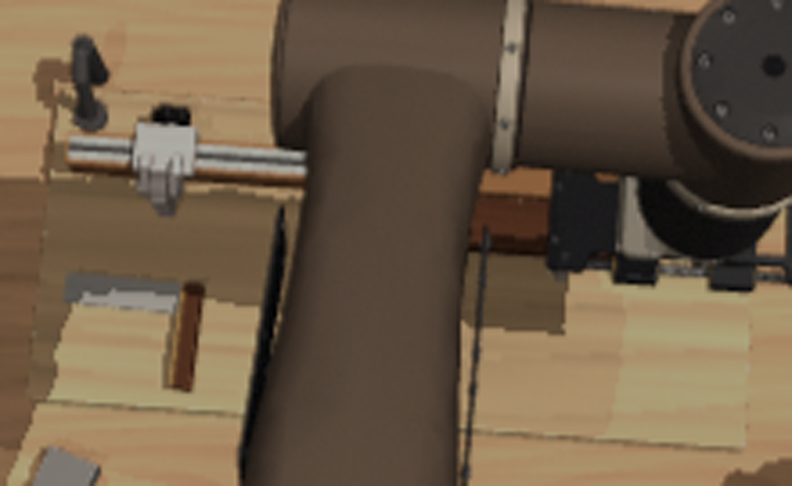

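The rail lies flush along the fence, with its right end at column 304 of the wrist view. The top crop shows the stop arm hanging (160,205). The holdfast starts at x ≥ 0.629, so it is clear of the body. Measuring the right end and the stop.

```bash
python3 - <<'E'
from h import *
np.set_printoptions(precision=4,suppress=True)
p=dict(np.load("w8.npz"))
b=np.radians(-4.53); U=np.array([[np.cos(b),np.sin(b)],[-np.sin(b),np.cos(b)]]); f0=np.array([.5969,0])
def B(X): return U@(np.array(X[:2])-f0)
for uv in [(304.5,112),(304.5,160),(160,160.5),(40,160.5),(290,109)]: 
    X=atz(p,uv,.04); print(uv,X,"board",B(X))
w=dict(np.load("w1.npz")); P=cloud(w); q=P[0:90,120:210].reshape(-1,3); q=q[np.isfinite(q[:,2])]
k=q[(q[:,2]>.112)&(q[:,2]<.13)]; bb=np.array([B(x) for x in k]); print("arm tip board",np.percentile(bb,2,0),np.percentile(bb,98,0))
k=q[(q[:,2]>.062)&(q[:,2]<.072)]; bb=np.array([B(x) for x in k]); print("saddle",np.percentile(bb,1,0),np.percentile(bb,99,0))
def W(xb,yb): return U.T@[xb,yb]+f0
print("go"); 
re=B(atz(p,(304.5,135),.04))[1]; print("right end yb",re)
t=W(-.022,re-.021-.02); print(t); go([*t,.12],-4.53); go([*t,.026],-4.53)
E
```

```text
(304.5, 112) [ 0.5761 -0.2395  0.04  ] board [-0.0018 -0.2404]
(304.5, 160) [ 0.537 -0.236  0.04 ] board [-0.041 -0.24 ]
(160, 160.5) [ 0.5466 -0.1127  0.04  ] board [-0.0413 -0.1163]
(40, 160.5) [ 0.5549 -0.0103  0.04  ] board [-0.0411 -0.0136]
(290, 109) [ 0.5794 -0.2278  0.04  ] board [ 0.0006 -0.2285]
arm tip board [-0.0113  0.1489] [0.0113 0.1621]
saddle [-0.0249  0.131 ] [0.0351 0.1794]
go
right end yb -0.24022058635193008
[ 0.5528 -0.2786]
shift [0.062  0.0327 0.1042] rot [-0.01  0.01 -0.01] dist 0.12556601930414266 clock 12.1
shift [0.062  0.0327 0.1982] rot [-0.01  0.01 -0.01] dist 0.21022347819199175 clock 12.1
```

Call:
jog_arm(targets="0.02 0.012 0.02 0 0 0 -1; 0.045 0.025 0.05 0 0 0 -1; 0.06 0.033 0.08 0 0 0 -1; 0.062 0.033 0.11 0 0 0 -1; 0.062 0.033 0.14 0 0 0 -1; 0.062 0.033 0.17 0 0 0 -1; 0.062 0.033 0.19 0 0 0 -1; 0.062 0.033 0.198 0 0 0 -1")

```text
clock: 13.1
tool_pos: [0.5514, -0.2776, 0.0239]
orientation: [-180.0, 0.2, -4.5]
force: [-0.1, -0.8, -0.3]
opening: 0.0007
```

```bash
cat >> h.py <<'E'
b=np.radians(-4.53); U=np.array([[np.cos(b),np.sin(b)],[-np.sin(b),np.cos(b)]]); f0=np.array([.5969,0])
def B(X): return U@(np.array(X[:2])-f0)
def W(xb,yb): return U.T@[xb,yb]+f0
def st():
    o=telemetry.get_obs();print("tcp",o["tool_pos"].round(4),"board",B(o["tool_pos"]).round(4),o["orientation"].round(2),"F",o["force"].round(2),"FB",(U@o["force"][:2]).round(2),o["opening"].round(4),o["clock"])
E
python3 - <<'E'
from h import *
st(); p=snapshot("wrist"); save(p,"w9.png")
go([*W(-.022,-.125),.026],-4.53)
E
```

```text
Traceback (most recent call last):
  File "h.py", line 45, in st
    o=telemetry.get_obs();print("tcp",o["tool_pos"].round(4),"board",B(o["tool_pos"]).round(4),o["orientation"].round(2),"F",o["force"].round(2),"FB",(U@o["force"][:2]).round(2),o["opening"].round(4),o["clock"])
                                                                                                                                                                                  ^^^^^^^^^^^^^^^^^^
AttributeError: 'float' object has no attribute 'round'
```

```bash
sed -i 's/o\["opening"\].round(4)/round(o["opening"],4)/' h.py
python3 - <<'E'
from h import *
st(); p=snapshot("wrist"); save(p,"w9.png")
go([*W(-.022,-.125),.026],-4.53)
E
```

```text
tcp [ 0.5514 -0.2776  0.0239] board [-0.0235 -0.2804] [-179.96    0.22   -4.48] F [-0.14 -0.79 -0.33] FB [-0.08 -0.8 ] 0.0007 13.1
shift [ 0.0014 -0.1555 -0.0021] rot [-0.05  0.21  0.03] dist 0.1555301332284734 clock 13.15
```

View pics/w9.png

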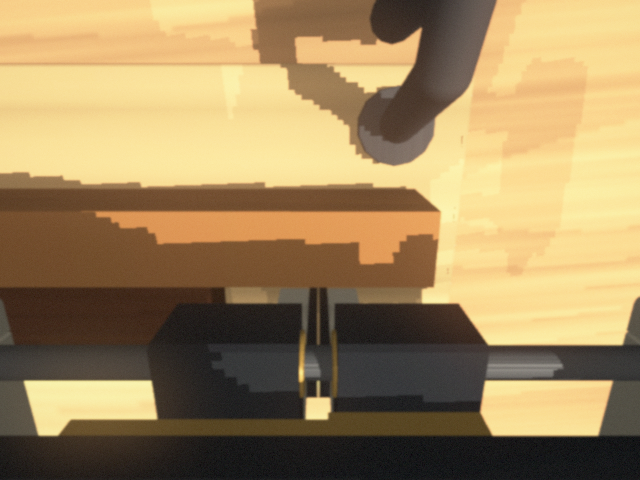

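Wrist view: the shut fingertips at (320,295) stand right of the rail's end at (225,300). Pushing left along the fence.

Call:
jog_arm(targets="0.001 -0.008 -0.001 0 0 0 -1; 0.001 -0.018 -0.001 0 0 0 -1; 0.001 -0.03 -0.001 0 0 0 -1; 0.001 -0.043 -0.001 0 0 0 -1; 0.001 -0.056 -0.001 0 0 0 -1; 0.001 -0.069 -0.001 0 0 0 -1; 0.001 -0.08 -0.001 0 0 0 -1; 0.001 -0.088 -0.001 0 0 0 -1")

```text
clock: 14.15
tool_pos: [0.5595, -0.1894, 0.0248]
orientation: [-180.0, 0.2, -4.5]
force: [-0.1, -2.8, 2.0]
opening: 0.0007
```

```bash
python3 - <<'E'
from h import *
st(); p=snapshot("wrist"); save(p,"w10.png")
p=snapshot("scene"); save(p,"s10.png",(220,200,420,350),4)
go([*W(-.022,-.125),.026],-4.53)
E
```

```text
tcp [ 0.5595 -0.1894  0.0248] board [-0.0224 -0.1917] [-179.96    0.21   -4.47] F [-0.13 -2.78  2.  ] FB [ 0.09 -2.78] 0.0007 14.15
shift [ 0.0006 -0.0665 -0.0013] rot [-0.06  0.23  0.07] dist 0.06653166803808205 clock 14.25
```

View pics/w10.png

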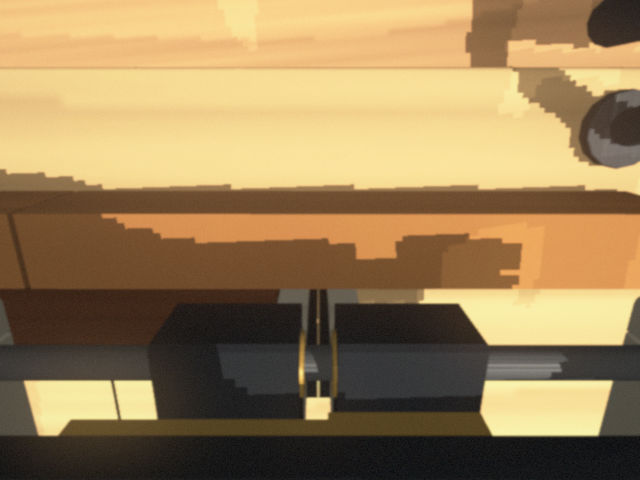

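View pics/s10.png

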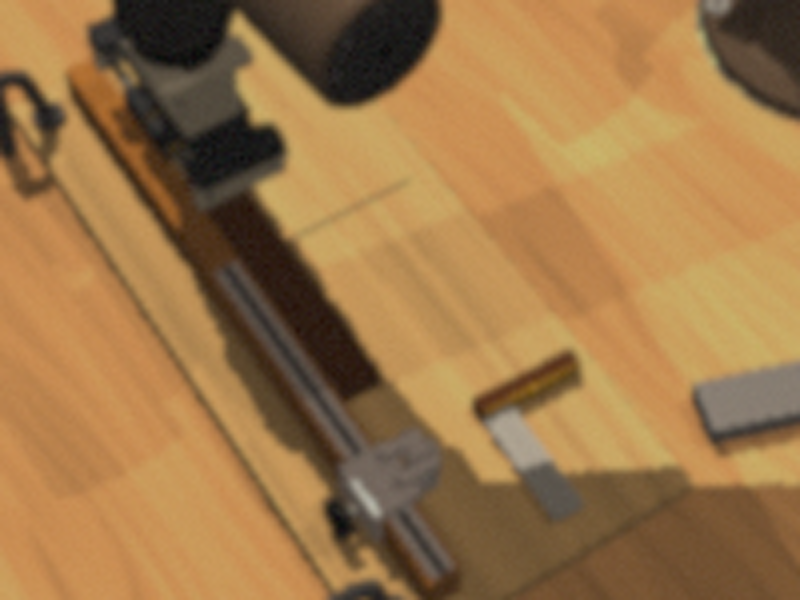

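Going well: the rail has slid along the fence in contact with it (wrist: rail end at column 280 against the finger). Working out the remaining gap.

```bash
python3 - <<'E'
from h import *
p=snapshot("wrist"); print(B(atz(p,(279,297),.04)))
st()
E
```

```text
[-0.01021986 -0.17708166]
tcp [ 0.5592 -0.1895  0.0246] board [-0.0226 -0.1919] [-179.93    0.24   -4.47] F [-0.21 -0.62  0.6 ] FB [-0.16 -0.63] 0.0006 14.3
```

Call:
jog_arm(targets="0.0005 -0.006 -0.001 0 0 0 -1; 0.0005 -0.016 -0.001 0 0 0 -1; 0.0005 -0.028 -0.001 0 0 0 -1; 0.0005 -0.04 -0.001 0 0 0 -1; 0.0005 -0.052 -0.001 0 0 0 -1; 0.0005 -0.062 -0.001 0 0 0 -1; 0.0005 -0.07 -0.001 0 0 0 -1; 0.0005 -0.075 -0.001 0 0 0 -1")

```text
clock: 15.3
tool_pos: [0.5656, -0.1142, 0.0257]
orientation: [-179.9, 0.2, -4.4]
force: [0.1, -1.0, -0.5]
opening: 0.0004
```

```bash
python3 - <<'E'
from h import *
st(); p=snapshot("scene"); save(p,"s11.png",(220,200,420,350),4)
p=snapshot("wrist"); save(p,"w11.png")
E
```

```text
tcp [ 0.5656 -0.1142  0.0257] board [-0.0222 -0.1164] [-179.93    0.24   -4.45] F [ 0.13 -1.01 -0.5 ] FB [ 0.21 -1.  ] 0.0004 15.3
```

View pics/s11.png

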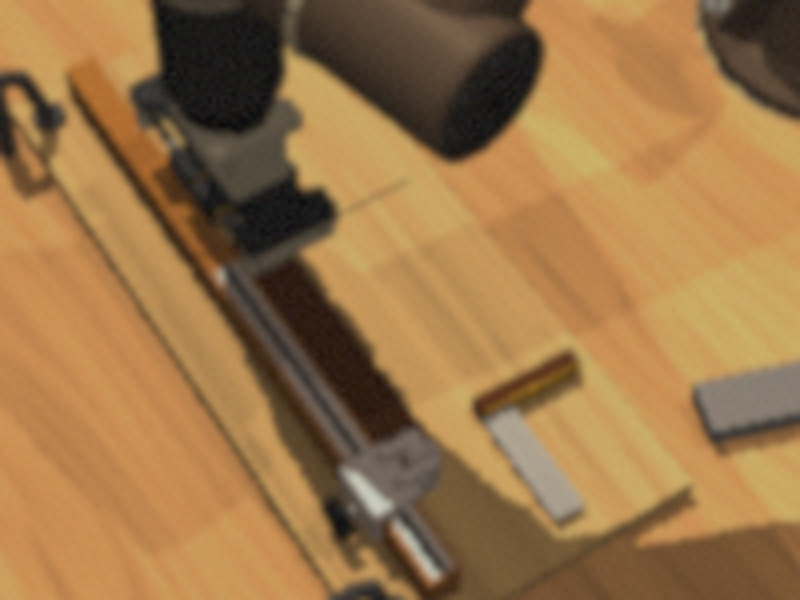

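View pics/w11.png

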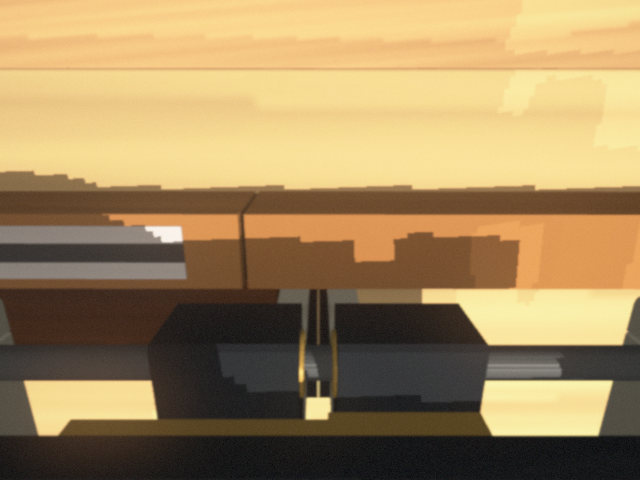

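About 10 mm remain. Closing slowly while watching the force.

Call:
jog_arm(targets="0 -0.002 -0 0 0 0 -1; 0 -0.004 0 0 0 0 -1; 0 -0.005 0 0 0 0 -1; 0 -0.006 0 0 0 0 -1; 0 -0.0065 0 0 0 0 -1; 0 -0.007 0 0 0 0 -1; 0 -0.0075 0 0 0 0 -1; 0 -0.008 0 0 0 0 -1")

```text
clock: 16.4
tool_pos: [0.5663, -0.1063, 0.0257]
orientation: [-179.9, 0.2, -4.4]
force: [-1.5, -0.6, 1.1]
opening: 0.0002
```

```bash
python3 - <<'E'
from h import *
st(); p=snapshot("scene"); save(p,"s12.png",(270,270,360,345),8)
E
```

```text
tcp [ 0.5663 -0.1063  0.0257] board [-0.0221 -0.1084] [-179.93    0.23   -4.44] F [-1.5  -0.6   1.09] FB [-1.45 -0.71] 0.0002 16.4
```

View pics/s12.png

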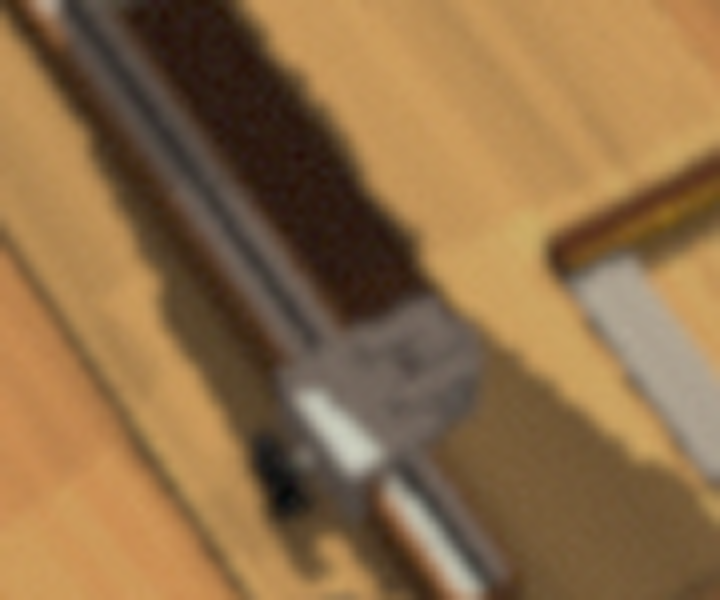

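The end has come under the lugs but there is no contact force yet.

Call:
jog_arm(targets="0 -0.0005 0 0 0 0 -1; 0 -0.001 0 0 0 0 -1; 0 -0.0014 0 0 0 0 -1; 0 -0.0018 0 0 0 0 -1; 0 -0.0022 0 0 0 0 -1; 0 -0.0025 0 0 0 0 -1; 0 -0.0028 0 0 0 0 -1; 0 -0.003 0 0 0 0 -1")

```text
clock: 17.45
tool_pos: [0.5663, -0.104, 0.0257]
orientation: [-180.0, 0.3, -4.4]
force: [-0.5, -7.6, 1.0]
opening: 0.0006
```

```bash
python3 -c "
from h import *
st()"
```

```text
tcp [ 0.5663 -0.104   0.0257] board [-0.0223 -0.1061] [-179.97    0.26   -4.45] F [-0.5  -7.55  1.  ] FB [ 0.1  -7.57] 0.0006 17.45
```

Contact: 7.6 N at the end face, and the position agrees (−0.106 + 0.015 + 0.240 ≈ 0.149, the stop face). Backing off to the right, lifting and looking.

Call:
jog_arm(targets="0 0.006 0 0 0 0 -1; 0 0.02 0 0 0 0 -1; 0 0.025 -0.03 0 0 0 -1; 0 0.025 -0.08 0 0 0 -1; -0.02 0.025 -0.13 0 0 0 -1; -0.06 0.0 -0.17 0 0 0 -1; -0.1 -0.05 -0.2 0 0 0 -1; -0.12 -0.09 -0.22 0 0 0 -1")

```text
clock: 18.45
tool_pos: [0.4534, -0.0048, 0.2478]
orientation: [-179.9, 0.2, -4.5]
force: [1.4, 0.4, 0.4]
opening: 0.0005
```

```bash
python3 - <<'E'
from h import *
st(); p=snapshot("wrist"); save(p,"w13.png"); np.savez("w13.npz",**{k:p[k] for k in ["img","range_z","intrinsics","R","t"]})
E
```

```text
tcp [ 0.4534 -0.0048  0.2478] board [-0.1427 -0.0162] [-1.799e+02  1.700e-01 -4.530e+00] F [1.42 0.39 0.36] FB [1.38 0.5 ] 0.0005 18.45
```

View pics/w13.png

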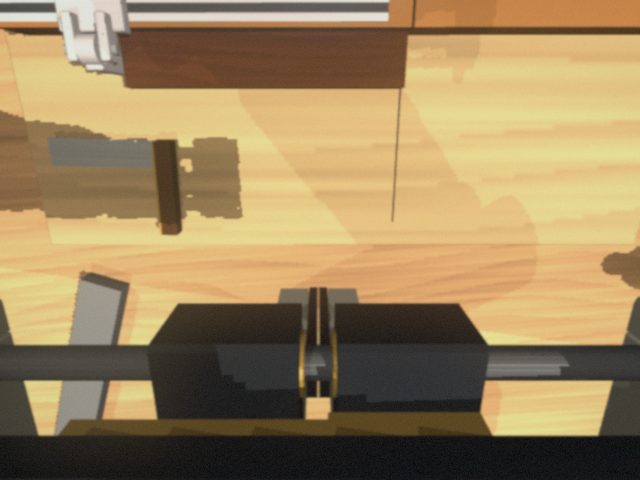

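Wrist view: the rail runs from (125,88) at the stop to (405,88), and looks flush. I'll make a second two-finger press to the fence to make sure.

```bash
python3 - <<'E'
from h import *
p=dict(np.load("w13.npz"))
m=p["img"].astype(int); 
for c in (150,200,250,300,350,395):
    z=cloud(p)[60:110,c,2]; r=60+np.nonzero(z>.03)[0].max(); print(c,r,B(atz(p,(c,r+.5),.04)).round(4), end=' ')
print(B(atz(p,(405.5,70),.04)))
go([*W(-.075,.015),.12],-4.53);go([*W(-.075,.015),.026],-4.53)
E
```

```text
150 88 [-0.044   0.1278] 200 87 [-0.0432  0.0846] 250 87 [-0.0432  0.0416] 300 87 [-0.0432 -0.0014] 350 87 [-0.0432 -0.0444] 395 87 [-0.0432 -0.0831] [-0.02929418 -0.09113192]
shift [ 0.0679 -0.0266  0.1312] rot [-0.24 -0.08  0.13] dist 0.15009327444182 clock 18.5
shift [ 0.0678 -0.0262  0.2252] rot [-0.24 -0.08  0.13] dist 0.23662063440243636 clock 18.5
```

Call:
jog_arm(targets="0.03 -0.015 0.03 0 0 0 1; 0.055 -0.026 0.07 0 0 0 1; 0.06 -0.026 0.11 0 0 0 1; 0.06 -0.026 0.14 0 0 0 1; 0.06 -0.026 0.17 -0.2 0 0.1 1; 0.06 -0.026 0.2 -0.2 0 0.1 1; 0.06 -0.026 0.22 -0.2 0 0.1 1; 0.06 -0.026 0.225 -0.2 0 0.1 1")

```text
clock: 19.5
tool_pos: [0.5148, 0.0205, 0.0249]
orientation: [180.0, 0.0, -4.5]
force: [0.1, 0.7, 0.0]
opening: 0.0749
```

```bash
python3 - <<'E'
from h import *
st(); p=snapshot("wrist"); save(p,"w14.png")
E
```

```text
tcp [0.5148 0.0205 0.0249] board [-0.0834  0.014 ] [ 1.7999e+02  5.0000e-02 -4.5300e+00] F [0.14 0.75 0.  ] FB [0.08 0.76] 0.0749 19.5
```

View pics/w14.png

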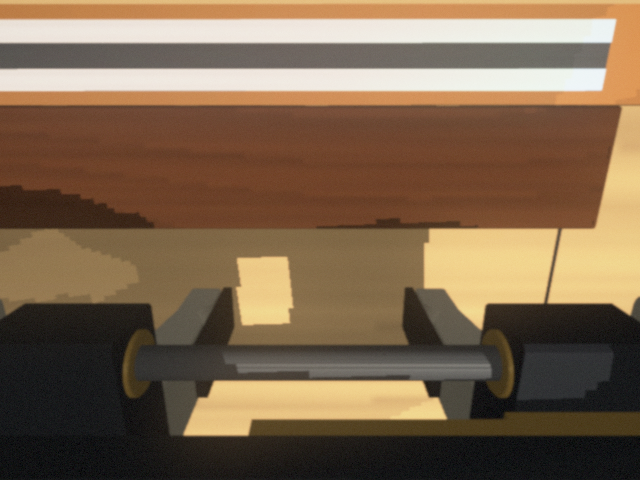

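Call:
jog_arm(targets="0.006 0 0 0 0 0 1; 0.014 0 0 0 0 0 1; 0.021 0 0 0 0 0 1; 0.026 0 0 0 0 0 1; 0.028 0 0 0 0 0 1; 0.029 0 0 0 0 0 1; 0.0298 0 0 0 0 0 1; 0.0302 0 0 0 0 0 1")

```text
clock: 20.55
tool_pos: [0.5444, 0.0182, 0.0251]
orientation: [180.0, 0.1, -4.5]
force: [-4.3, 2.2, 3.6]
opening: 0.0878
```

```bash
python3 - <<'E'
from h import *
st()
E
```

```text
tcp [0.5444 0.0182 0.0251] board [-0.0537  0.014 ] [ 1.7999e+02  8.0000e-02 -4.5200e+00] F [-4.3   2.21  3.6 ] FB [-4.46  1.87] 0.0878 20.55
```

Contact at the same depth as the first press. A touch firmer, then I retreat.

Call:
jog_arm(targets="0.0005 0 0 0 0 0 1; 0.001 0 0 0 0 0 1; 0.0014 0 0 0 0 0 1; 0.0016 0 0 0 0 0 1; 0.0016 0 0 0 0 0 1; 0.0016 0 0 0 0 0 1; 0.0016 0 0 0 0 0 1; 0.0016 0 0 0 0 0 1")

```text
clock: 21.55
tool_pos: [0.5445, 0.0181, 0.025]
orientation: [180.0, 0.2, -4.5]
force: [-7.8, 3.0, 7.4]
opening: 0.0881
```

Call:
jog_arm(targets="-0.003 0 0 0 0 0 1; -0.012 0 0 0 0 0 1; -0.03 0 0 0 0 0 1; -0.035 0 -0.03 0 0 0 0; -0.04 0 -0.08 0 0 0 -1; -0.05 0 -0.13 0 0 0 -1; -0.06 -0.03 -0.18 0 0 0 -1; -0.07 -0.06 -0.22 0 0 0 -1")

```text
clock: 22.55
tool_pos: [0.48, 0.084, 0.2476]
orientation: [-180.0, 0.1, -4.6]
force: [1.2, 0.3, -1.2]
opening: 0.0428
```

```bash
python3 - <<'E'
from h import *
st(); p=snapshot("wrist"); save(p,"w15.png"); save(p,"w15c.png",(60,0,300,180),3.3)
P=cloud(p)
for c in range(140,560,40):
    z=P[:,c,2]; s=np.nonzero((z>.03)&(z<.05)&(np.arange(480)<250))[0]
    if len(s)>3: print(c,s.min(),s.max(),B(atz(p,(c,s.max()+.5),.04)).round(4))
s=snapshot("scene"); save(s,"s15.png",(220,200,420,350),4)
E
```

```text
tcp [0.48   0.084  0.2476] board [-0.1232  0.0745] [-1.7996e+02  9.0000e-02 -4.5900e+00] F [ 1.25  0.34 -1.15] FB [1.22 0.44] 0.0428 22.55
260 56 249 [-0.1713  0.1301]
300 55 111 [-0.0431  0.0892]
340 55 111 [-0.0431  0.0542]
380 55 111 [-0.0431  0.0192]
420 55 111 [-0.0432 -0.0158]
460 55 111 [-0.0432 -0.0508]
500 55 111 [-0.0432 -0.0857]
```

View pics/w15c.png

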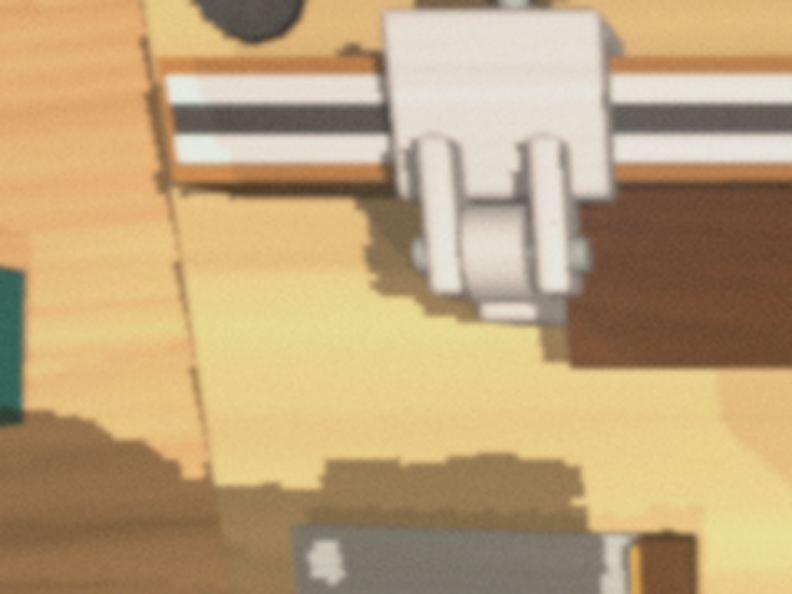

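View pics/w15.png

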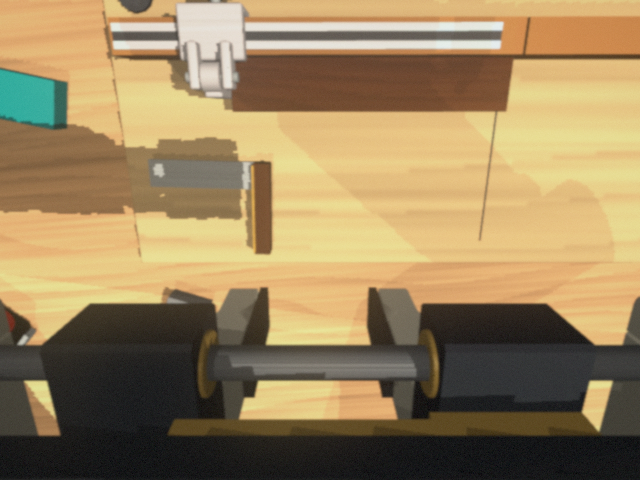

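View pics/s15.png

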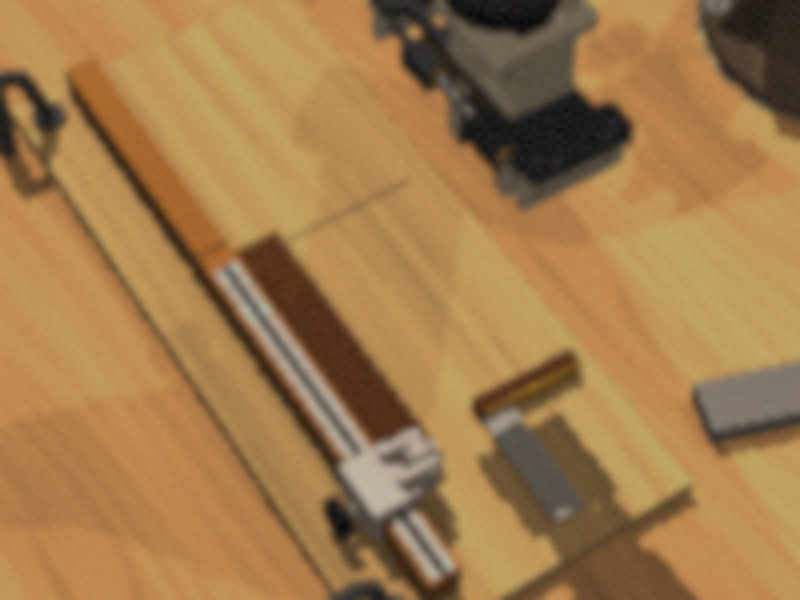

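The rail is flush (front edge 43.1–43.2 mm from the fence along its whole length), its end meets the hanging arm at (565,300) in the crop, and the bystanders are untouched. The fence press showed a small sideways force, so I'll finish with one more light nudge on the end.

```bash
python3 - <<'E'
from h import *
go([*W(-.022,-.135),.2],-4.53); go([*W(-.022,-.135),.026],-4.53)
E
```

```text
shift [0.0986 0.2122 0.0498] rot [-0.23 -0.25  0.13] dist 0.23924679013524802 clock 22.65
shift [0.0979 0.2129 0.2238] rot [-0.23 -0.25  0.13] dist 0.3240440699812764 clock 22.65
```

Call:
jog_arm(targets="0.012 0.025 0.01 0 0 0 -1; 0.03 0.065 0.02 0 0 0 -1; 0.05 0.11 0.03 0 0 0 -1; 0.07 0.155 0.04 0 0 0 -1; 0.09 0.195 0.05 -0.1 -0.1 0.1 -1; 0.098 0.213 0.08 -0.2 -0.2 0.1 -1; 0.098 0.213 0.11 -0.2 -0.2 0.1 -1; 0.098 0.213 0.13 -0.2 -0.2 0.1 -1")

```text
clock: 23.65
tool_pos: [0.5627, -0.134, 0.1176]
orientation: [-180.0, 0.1, -4.6]
force: [0.8, 1.2, 0.2]
opening: 0.0005
```

```bash
python3 - <<'E'
from h import *
st();p=snapshot("wrist"); save(p,"w16.png"); go([*W(-.022,-.135),.026],-4.53)
E
```

```text
tcp [ 0.5627 -0.134   0.1176] board [-0.0235 -0.1363] [-1.7998e+02  8.0000e-02 -4.5800e+00] F [0.81 1.18 0.16] FB [0.71 1.25] 0.0005 23.65
shift [ 0.0032 -0.001   0.0893] rot [-0.03  0.26 -0.06] dist 0.08935642056650235 clock 23.7
```

View pics/w16.png

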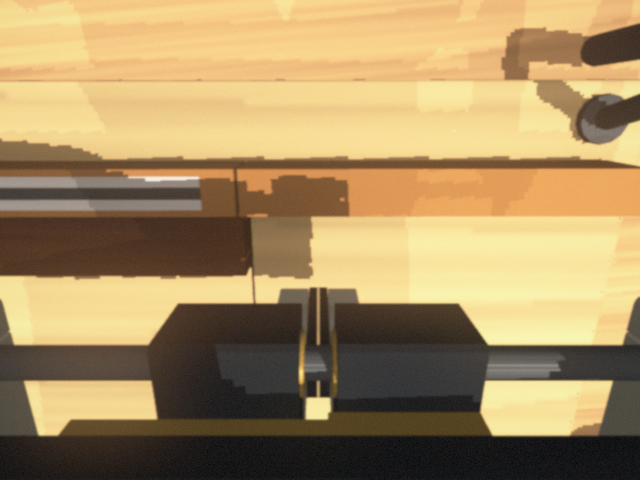

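The fingers are clear to the right of the rail's end (column 250). Descend and nudge.

Call:
jog_arm(targets="0.002 0 0.025 0 0 0 -1; 0.002 0 0.05 0 0 0 -1; 0.002 0 0.075 0 0 0 -1; 0.002 0 0.089 0 0 0 -1; 0.002 -0.006 0.089 0 0 0 -1; 0.002 -0.014 0.089 0 0 0 -1; 0.002 -0.02 0.089 0 0 0 -1; 0.002 -0.024 0.089 0 0 0 -1")

```text
clock: 24.7
tool_pos: [0.5655, -0.1091, 0.0271]
orientation: [-180.0, 0.2, -4.6]
force: [-0.6, 0.1, 0.2]
opening: 0.0005
```

```bash
python3 - <<'E'
from h import *
st()
E
```

```text
tcp [ 0.5655 -0.1091  0.0271] board [-0.0227 -0.1112] [-179.96    0.18   -4.55] F [-0.6   0.11  0.2 ] FB [-0.6   0.06] 0.0005 24.7
```

Call:
jog_arm(targets="0 -0.002 0 0 0 0 -1; 0 -0.0035 0 0 0 0 -1; 0 -0.0045 0 0 0 0 -1; 0 -0.005 0 0 0 0 -1; 0 -0.0055 0 0 0 0 -1; 0 -0.0058 0 0 0 0 -1; 0 -0.0058 0 0 0 0 -1; 0 -0.0058 0 0 0 0 -1")

```text
clock: 25.7
tool_pos: [0.5657, -0.104, 0.027]
orientation: [-180.0, 0.2, -4.6]
force: [0.3, -4.7, 0.4]
opening: 0.0002
```

```bash
python3 - <<'E'
from h import *
st()
E
```

```text
tcp [ 0.5657 -0.104   0.027 ] board [-0.0229 -0.1061] [-179.99    0.21   -4.57] F [ 0.29 -4.73  0.37] FB [ 0.67 -4.69] 0.0002 25.7
```

Same contact position as before (−0.1061) at 4.7 N, so the end is butted. Retreating straight off the end, then up and away.

Call:
jog_arm(targets="0 0.005 0 0 0 0 -1; 0 0.018 0 0 0 0 -1; 0 0.025 -0.03 0 0 0 -1; 0 0.025 -0.08 0 0 0 -1; -0.02 0.025 -0.13 0 0 0 -1; -0.05 -0.01 -0.17 0 0 0 -1; -0.08 -0.06 -0.2 0 0 0 -1; -0.11 -0.11 -0.22 0 0 0 -1")

```text
clock: 26.7
tool_pos: [0.466, 0.013, 0.2483]
orientation: [-179.9, 0.1, -4.7]
force: [0.5, 1.6, 0.2]
opening: 0.0006
```

```bash
python3 - <<'E'
from h import *
st(); p=snapshot("wrist"); save(p,"w17.png"); P=cloud(p)
for c in range(200,460,40):
    z=P[:,c,2]; s=np.nonzero((z>.03)&(z<.05)&(np.arange(480)<200))[0]
    if len(s)>3: print(c,s.min(),s.max(),B(atz(p,(c,s.max()+.5),.04)).round(4))
for k in ["stop_tip","rail_left_end","stop_face"]:
    print(k,[(round(d["conf"],2),np.round(d["uv"],1)) for d in models.spot_point(k,p)[:2]])
save(p,"w17c.png",(60,0,260,140),3.9)
t=snapshot("scene"); save(t,"s17.png")
E
```

```text
tcp [0.466  0.013  0.2483] board [-0.1315  0.0027] [-1.7993e+02  1.1000e-01 -4.6600e+00] F [0.53 1.61 0.17] FB [0.4  1.65] 0.0006 26.7
200 45 101 [-0.043   0.1044]
240 44 101 [-0.043   0.0696]
280 44 101 [-0.0431  0.0347]
320 45 101 [-0.0432 -0.0001]
360 44 101 [-0.0433 -0.0349]
400 44 101 [-0.0433 -0.0697]
440 44 47 [-0.0006 -0.1005]
stop_tip [(0.75, array([145.1,  71.3]))]
rail_left_end [(0.88, array([153.,  73.])), (0.82, array([124. , 290.1]))]
stop_face [(0.65, array([153.1,  75.2]))]
```

View pics/w17.png

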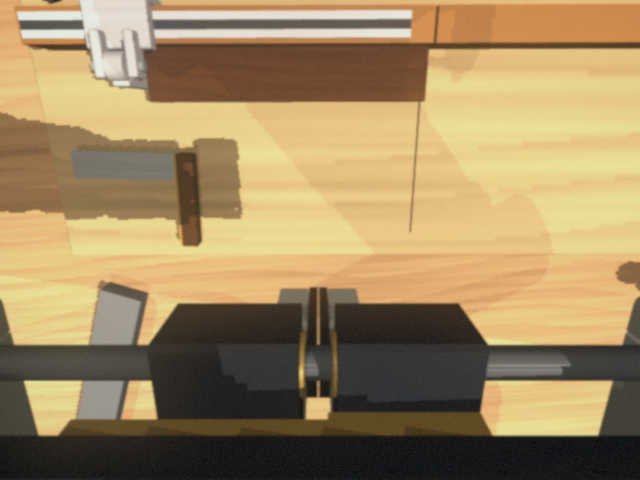

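View pics/w17c.png

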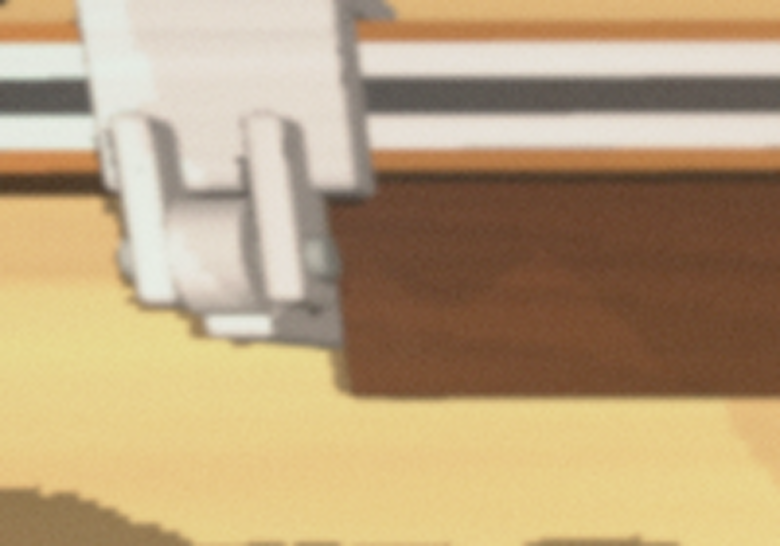

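View pics/s17.png

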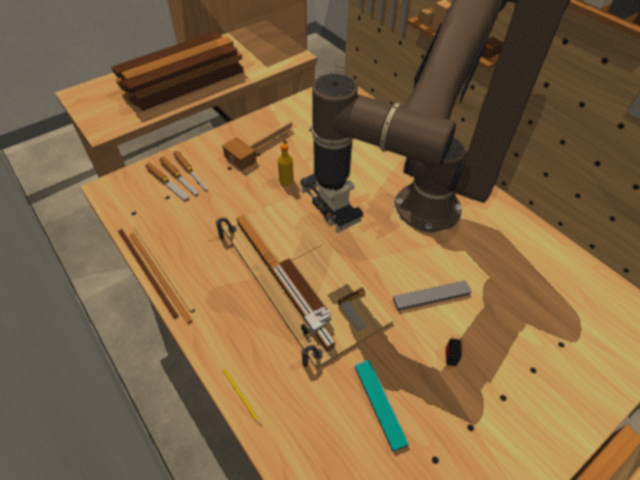

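Final views: the rail's back edge lies on the fence at row 45 along its whole length, its left end touches the hanging arm at about (150,75), the bystanders are unmoved, and the hand is clear at z = 0.25. Handing in.

```bash
python3 - <<'E'
from h import *
print(job.close_job())
E
```

```text
the job is handed in; nothing more can be done
None
```

The stop is down, and the walnut rail lies flat against the fence with its left end butted to the stop. I handed the job in at about 27 s of the 72 s allowed, with no verdict reported.

**What I did:** I nudged the flip stop's arm from behind so that it fell in front of the fence. I then pushed the rail flat to the fence with the two open fingertips, and slid it left along the fence with the shut fingertips until it met the stop. A second light press to the fence and a second nudge on the end finished it. Nothing was gripped or lifted.

**Last checks:**
- **Fence:** the rail's front edge measured 43.0–43.3 mm from the fence line along its length, against a 44 mm wide rail. The difference is within the calibration error. In the last picture that edge runs 0.3 mm out from left to right, which is below what the picture can resolve.
- **Stop:** the end met the stop at the same hand position in both pushes (7.6 N, then 4.7 N), and no gap shows in the final close-up.
- **Stop arm and other tools:** the arm hangs down, and the try square, tape measure, mallet, glue bottle and both look-alike bars are where they were.
- **Forces and hand:** wrist force stayed around 10 N or less at every reading, and the hand finished clear at z = 0.25 m.

No check failed. The sideways force seen in the second fence press is why I nudged the end again; that showed the rail still at the stop.

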